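Fit the carriage to the sanding jig's rail and knock in its locking peg

ROBOT

A 6-joint arm with a two-finger parallel gripper is mounted at the origin on the work surface. World frame = base frame: x ahead of the robot, y to its left, z up, the work surface at z = 0. Lengths are in mm, angles in degrees, forces in N, time in s.
With the tool pointing down it reaches from about 200 to 875 mm from the base axis. Payload 3.4 kg.
Tool frame: the origin (TCP) lies on the mounting face of the last link; the fingertips stand 199 mm ahead of it and the grasp point (between the pads) lies 180 mm ahead of it; z points along the fingers, y is the line along which they close (so a half turn about z gives the same grasp; the last joint's range is limited). The gripper opens to 94 mm and grips with 3 to 60 N. Pads are 16 mm wide; open, the fingers measure 119 mm over their backs; the gripper's body (75 mm by 177 mm) begins 78 mm behind the grasp point.
Start: joints at [67.895, 15.808, 86.224, -0, 77.962, -6.933], TCP at [150.496, 554.973, 404.693] pointing down, gripper open.
Joint ranges: [-165.64, 165.64], [-43.16, 119.46], [12.63, 154.43], [-67.54, 247.53], [6.08, 155.33], [-154.97, 154.97]. Speed limits (degrees/s): [147.25, 147.25, 180, 180, 180, 180].

INTERFACE

Orientations are given as a 3x3 rotation matrix whose columns are the frame's x, y, z axes.
In Python, from rig import bot, vision gives the robot as it stands.
- The arm moves only by the tool step_arm, never from a script. Its argument "series" is one flat list of numbers, 6 for each row, row after row: the shift along the tool's x, y, z in cm, then the turn, a rotation vector about the tool's x, y, z in rad. A call has 1 to 20 rows; each row shifts and turns the commanded pose from where the row before left it, along the tool's axes as they then stand; what a row does not reach is not made up. A row lasts 1/10 s, in which the tool goes at most 50 mm and 8.59 degrees, less where a joint would pass 70% of its speed; a pose out of reach is approached as far as the arm can. A call is refused whole if a number of a shift passes 5 or a number of a turn 0.15, either way. A call with a gripper value outside its range is refused whole. "gripper" is the finger opening in cm, from 0 to 9.4, set as the call begins (left out, the last holds). The fingers move at their own pace and stop on an object; "squeeze" is the grip in N (left out, the last holds). Time passes only in rows, so rows that do not move let the fingers close. It gives the time, the measured TCP pose, the force, the opening and the grip force at its end, in the units of the state.
- bot.get_state(): the state, without advancing time (a new reading comes with each control period).
- vision.capture(name): name is "side" or "top" or "wrist"; returns a dict with "frame" (384x512x3 uint8, blue, green, red), "fx", "fy", "cx", "cy" (pixels), "position" and "attitude" of the camera in the world; the wrist camera has in their place "hand_eye" (4x4, takes a point from camera to tool coordinates, whose origin is the TCP and whose axes are the flange's). Camera axes: x right, y down, z forward; pixel columns grow to the right and rows downward; lengths in mm; the calibration is good to about 2 mm. A picture is of the moment at which its call begins: read the wrist's pose just before it. There is no depth.
- bot.sign_off(): hands the job in; it is judged then, once.
The state is a dict: "clock": time; "joint_positions": joint angles; "joint_vel": joint speeds; "joint_efforts": joint torques, N m; "position": TCP position; "tcp_rot": TCP orientation; "contact_force": force on the tool from outside, world axes, zero at the start; "ft_torque": the same for the moment, N m; "width": opening from 0.0 (shut) to 1.0 (fully open); "gripper_force": force on a finger pad.
Only numpy, scipy, OpenCV 4.12 (cv2) and the standard library are available. Lean on these libraries where they do the work, as an engineer would, in place of code of your own. Each camera call takes 0.05 s, during which the arm holds its last target. There are 200 camera calls.

TASK

Slide the metal carriage, tongue first, onto the round rail of the sloping sanding jig until it is fully home and the sprung ball clicks up into the window in its top. Then use the wooden mallet, not the gripper, to drive the locking peg down until its head sits on the end block, and set the mallet back down on the bench top. Leave the other things on the bench where they are.

Things in the scene. Friction and masses are not known exactly. Their poses are not given: they have to be found in the camera images.
- deck: Sloping plywood deck of the sanding jig, fixed, 170 mm (x) by 175 mm (y -100 to +75), tilted 30 deg to face the robot. Origin: on the deck's top surface on the rail's centre line, 58 mm above the bench. z: outward normal (up and towards the robot), x up the slope, y along the rail to its open end. Carriage fully home: its origin at deck (0, 0, 4) mm, all axes parallel to the deck's.
- rail_tip (a point): Rounded open tip of the rail, at deck (0, 50, 26) mm, on the bar's axis. Rail: round steel bar, diameter 16 mm, along deck y at x=0, z=26 mm, on a web 5 mm thick below it (web ends at y=+31 mm). The carriage enters here and slides towards -y; its origin must start at about deck y=+115 mm or more for the tongue to clear the tip.
- stop (a point): Dark wooden end block: this point is the middle of its stop face's lower edge, deck (0, -30.5, 0) mm. Block: y -30.5 to -68.5 mm, x +-27 mm, top at z=60 mm. A tunnel under its bridge (x +-17 mm, z up to 50 mm) takes the carriage's tongue; the face beside the tunnel stops the carriage. The peg stands in its top.
- carriage: Loose aluminium carriage, 0.3 kg, 46 mm (x) by 60 (y) by 40 high, standing on its underside. Origin: centre of the underside, z up. Bore 19 mm square along y, centred 22 mm above the underside, open below by a slot 9 mm wide for the web. Window 19 x 18 mm in the middle of the top. Tongue at the top of its -y end reaches to y=-56 mm. Grip it by the sides, 46 mm apart.
- latch (a point): Centre of the 14 x 20 mm window in the carriage's steel tongue, at carriage (0, -40, 40.5) mm. Tongue: 26 mm wide, 6 mm thick (carriage z 37.5 to 43.5 mm). Fully home it lies at deck (0, -40, 44.5) mm, under the peg.
- catch (a joint): Sprung steel ball, radius 8 mm, on top of the rail at deck y=0; metres pressed in: 0 = up (6 mm proud of the bar), 0.006 = flush. The passing carriage presses it (about 12 N of push) and it springs up into the window in the carriage's top when home.
- peg: Locking peg in the end block, moves along the deck normal: wooden head 18 mm wide, 8 mm thick, on an 8 mm shank. Origin: centre of the head's underside. At deck x=0, y=-40 mm; starts at deck z=69.5 to 72 mm, fully driven at z=60 mm, head on the block. Needs about 8 N and stays where put; the tongue blocks it if the carriage is not home.
- mallet: Loose wooden mallet, 0.38 kg, standing on a striking face: head 60 mm (x) by 44 (y) by 100 tall; handle level along -x, 178 mm long beyond the head, 18 mm wide, 26 high, axis 50 mm above the lower face. Origin: centre of the lower striking face, z up through the head. Grip the head's 44 mm sides or the handle.
- sanding_block: Cork sanding block, 62 x 105 x 30 mm, on the bench between jig and robot. Leave alone.
- tape: Roll of masking tape lying flat, 90 mm across, 25 mm high. Leave alone.
- glue: White glue bottle, 60 mm across, 150 mm tall. Leave alone.
- cup: Plastic cup, 76 mm across, 100 mm tall. Leave alone.
- jar: Amber jar with a steel cap, 72 mm across, 85 mm tall. Leave alone.
- screwdriver: Screwdriver lying on the bench; origin about its middle. Leave alone.
- dish: Small red dish, 90 mm across, 25 mm high, beyond the jig. Leave alone.

How it is judged (in metres and radians):
On the way, in this order (a step that is already met when the one before it is completed fails the run):
1. the carriage is home on the rail and the catch has sprung up in its window (y of latch in the frame of deck between -0.044 and -0.036 m and x of latch in the frame of deck between -0.004 and 0.004 m and z of latch in the frame of deck between 0.0405 and 0.0485 m and angle between the z axis of carriage and the z axis of deck, either way round below 0.14 rad and value of joint catch below 0.0015 m), for 0.2 s.
2. the mallet bears on the locking peg (contact force between mallet and peg above 3 N).
3. the peg is driven down onto the end block (z of peg in the frame of deck below 0.062 m), for 0.1 s.
At the end, for the whole second after the job is handed in: Latch window within 4 mm of deck (0, -40, 44.5) mm on each deck axis, carriage square to the deck within 8 deg, catch pressed under 1.5 mm; peg origin below deck z=62 mm (head within 2 mm of the block); mallet at rest on the bench, origin below 40 mm, off the jig; all at rest (all of step 1 and z of peg in the frame of deck below 0.062 m and height (world z) of mallet below 0.04 m and contact force between mallet and deck below 0.1 N and linear speed of each of mallet, carriage below 0.03 m/s); the robot touches nothing.
It fails at once if the gripper or arm pushes the locking peg (contact force between any of the fingers, the arm and peg above 1 N).
It fails at once if a bystander on the bench is moved more than 30 mm (distance of any of sanding_block, tape, glue, cup, jar, screwdriver, dish from where it was at the start of the episode above 0.03 m).
It also fails if it takes over 70 s, if anything falls off the work surface, if the arm or the gripper's body presses on something with over 40 N, if the wrist force passes 120 N, or if a joint passes its speed limit or range.

## Working session

There is one attempt and no reset: what is moved stays moved. The work goes in short steps, Python scripts to look and compute and a tool call to move; the robot and the scene stay as the last step left them, time stands still between calls to the robot, and variables do not carry over. Pictures are saved under pics/ and viewed, at most 10 in all, crops included, and the job is handed in when it is done.

Besides the shell and the picture viewer there is one more tool, called after "Call:" as a command line: name --argument value ..., lists and objects as JSON in quotes. step_arm: Moves the arm, as the interface text tells. Its arguments: {"type":"object","properties":{"series":{"type":"array","items":{"type":"number"}},"gripper":{"type":"number"},"squeeze":{"type":"number"}},"required":["series"]}

```bash
ls; mkdir -p pics; cat > h.py <<'E'
import numpy as np, cv2, json
from rig import bot, vision
def snap(name,fn):
    s=bot.get_state(); d=vision.capture(name); cv2.imwrite(fn,d["frame"])
    if "hand_eye" in d:
        T=np.eye(4);T[:3,:3]=s["tcp_rot"];T[:3,3]=s["position"]
        M=T@np.array(d["hand_eye"]); 
    else:
        M=np.eye(4);M[:3,:3]=d["attitude"];M[:3,3]=d["position"]
    d["M"]=M
    np.savez(fn.replace('.png','.npz'),M=M,K=[d["fx"],d["fy"],d["cx"],d["cy"]],frame=d["frame"])
    return d
def load(fn):
    z=np.load(fn); return z["M"],z["K"],z["frame"]
def ray(M,K,u,v):
    r=M[:3,:3]@np.array([(u-K[2])/K[0],(v-K[3])/K[1],1]); return M[:3,3],r/np.linalg.norm(r)
def onz(M,K,u,v,z):
    o,r=ray(M,K,u,v); return o+r*(z-o[2])/r[2]
def proj(M,K,p):
    c=M[:3,:3].T@(np.array(p)-M[:3,3]); return K[0]*c[0]/c[2]+K[2],K[1]*c[1]/c[2]+K[3]
def tri(rays):
    A=0;b=0
    for o,r in rays:
        P=np.eye(3)-np.outer(r,r);A=A+P;b=b+P@o
    x=np.linalg.solve(A,b); return x,[np.linalg.norm((np.eye(3)-np.outer(r,r))@(x-o)) for o,r in rays]
E
python3 - <<'E'
from h import *
np.set_printoptions(precision=3,suppress=True)
for n in("top","side"):
    d=snap(n,f"pics/{n}.png"); print(n,d["fx"],d["cx"],d["cy"]);print(d["M"])
a=np.hstack([cv2.imread("pics/top.png")]);
cv2.imwrite("pics/top_b.png",cv2.resize(a,(800,600)))
cv2.imwrite("pics/side_b.png",cv2.resize(cv2.imread("pics/side.png"),(800,600)))
print(bot.get_state())
E
```

```text
pics
top 402.7034221564174 259.8082048262007 193.0088610277303
[[   0.002   -0.995    0.1    449.443]
 [  -1.      -0.002   -0.008    7.709]
 [   0.009   -0.1     -0.995 1187.32 ]
 [   0.       0.       0.       1.   ]]
side 374.93649854252317 255.80646096965154 200.56845471254817
[[ -0.988  -0.104   0.111 444.991]
 [ -0.152   0.641  -0.753 843.611]
 [  0.007  -0.761  -0.649 837.39 ]
 [  0.      0.      0.      1.   ]]
{'clock': 0.1, 'joint_positions': array([67.896, 15.842, 86.284, -0.001, 77.961, -6.934]), 'joint_vel': array([ 0.014, -0.068, -0.178, -0.007,  0.053, -0.045]), 'joint_efforts': array([  0.003, -40.546, -23.778,   0.07 ,   0.03 ,  -0.   ]), 'position': array([150.423, 554.798, 403.939]), 'tcp_rot': array([[-0.965,  0.262, -0.001],
       [ 0.262,  0.965, -0.001],
       [ 0.   , -0.002, -1.   ]]), 'contact_force': array([ 0.395, -0.515, -0.224]), 'ft_torque': array([ 0.015, -0.023,  0.014]), 'gripper_force': 0.0, 'width': 0.9978330376283135}
```

View pics/top_b.png

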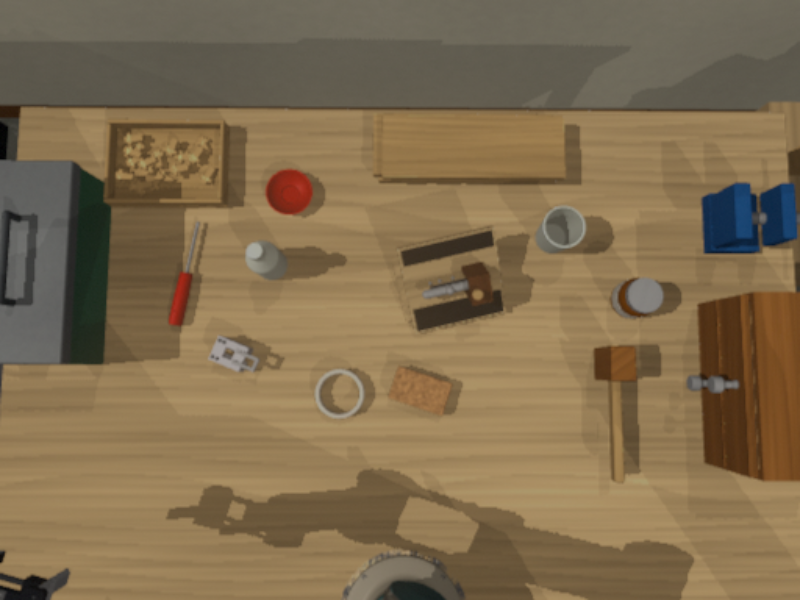

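View pics/side_b.png

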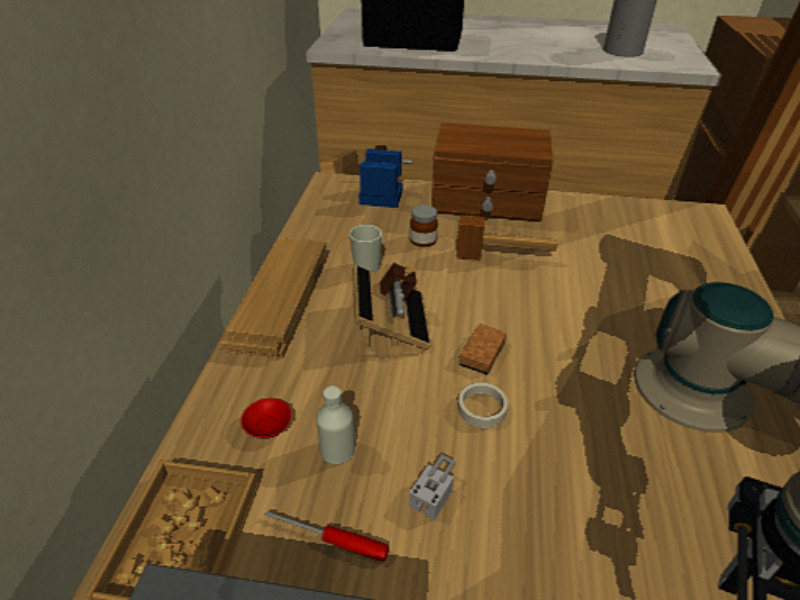

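The top view shows the carriage at about (235,355), tongue to the right. The rail tip is near (425,293), the end block near (477,285) and the mallet head near (615,363), with its handle towards the robot. The side view agrees. Next I'll take rough world positions.

```bash
python3 - <<'E'
from h import *
np.set_printoptions(precision=1,suppress=True)
M,K,f=load("pics/top.npz"); M2,K2,_=load("pics/side.npz"); s=.64
for n,u,v,z in[("carr body",237,355,40),("tongue tip",258,361,40),("railtip",425,293,80),("mallet head",618,362,100),("handle end",618,480,50),("cork",420,391,30),("tape",340,394,25),("deckBL",415,330,20),("deckBR",505,310,20)]:
    print(n,onz(M,K,u*s,v*s,z))
print("tri tip",tri([ray(M,K,425*s,293*s),ray(M2,K2,399*s,313*s)]))
print("tri carr",tri([ray(M,K,235*s,353*s),ray(M2,K2,433*s,485*s)]))
E
```

```text
carr body [466.5 304.1  40. ]
tongue tip [455.7 265.8  40. ]
railtip [575.9 -35.4  80. ]
mallet head [ 454.7 -367.5  100. ]
handle end [ 246.8 -378.1   50. ]
cork [401.8 -28.   30. ]
tape [396.  118.1  25. ]
deckBL [513.6 -19.1  20. ]
deckBR [ 551.2 -186.9   20. ]
tri tip (array([575.9, -35.4,  80.4]), [np.float64(0.04104395879939444), np.float64(0.04104395879975804)])
tri carr (array([468.9, 310.9,  28.3]), [np.float64(1.405234793956114), np.float64(1.405234793956271)])
```

Call:
step_arm --series '[-4,-1.8,0,0,0,0,-4,-1.8,0,0,0,0,-4,-1.8,0,0,0,0,-4,-1.8,0,0,0,0,-4,-1.8,0,0,0,0,-4,-1.8,0,0,0,0,-4,-1.8,0,0,0,0,-4,-1.8,0,0,0,0,-4,-1.8,0,0,0,0,0,0,0,0,0,0.145,0,0,0,0,0,0.145,0,0,0,0,0,0.145,0,0,0,0,0,0.145,0,0,0,0,0,0.145,0,0,0,0,0,0.145,0,0,0,0,0,0.145,0,0,0,0,0,0.145,0,0,0,0,0,0.145,0,0,0,0,0,0.145,0,0,0,0,0,0.13]' --gripper 9.4

```text
clock: 2.1
position: [455.4, 304.4, 404.2]
tcp_rot: [[0.276, 0.961, -0.001], [0.961, -0.276, -0.0], [-0.001, -0.001, -1.0]]
contact_force: [-0.6, 0.2, -0.0]
width: 1.0
gripper_force: 0.0
```

```bash
python3 - <<'E'
from h import *
np.set_printoptions(precision=3,suppress=True)
d=snap("wrist","pics/w1.png"); s=bot.get_state(); print(s["clock"],s["position"],s["tcp_rot"]);print(d["hand_eye"],d["fx"],d["cx"],d["cy"])
cv2.imwrite("pics/w1b.png",cv2.resize(d["frame"],(800,600)))
E
```

```text
2.15 [455.437 304.34  404.212] [[ 0.279  0.96  -0.001]
 [ 0.96  -0.279 -0.   ]
 [-0.001 -0.001 -1.   ]]
[[ 0.001 -0.966 -0.259 74.882]
 [ 1.     0.001 -0.    -0.447]
 [ 0.001 -0.259  0.966 17.775]
 [ 0.     0.     0.     1.   ]] 305.07620641067234 253.64249825806328 191.05201033688166
```

View pics/w1b.png

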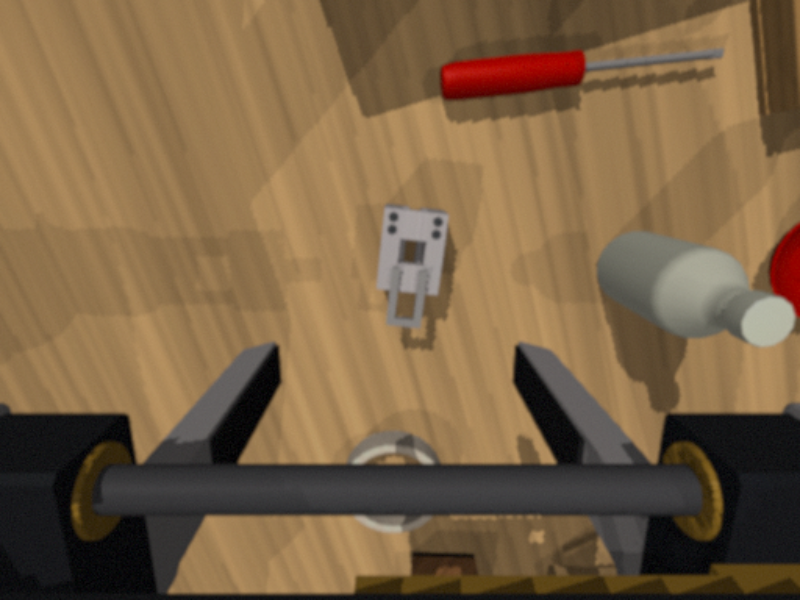

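The wrist view shows the carriage top at about (385,207)–(438,296) and its tongue ending near (404,327). I'll refine this with a mask.

```bash
python3 - <<'E'
from h import *
np.set_printoptions(precision=1,suppress=True)
M,K,f=load("pics/w1.npz"); x0,y0=220,120
c=f[y0:220,x0:310]; hsv=cv2.cvtColor(c,cv2.COLOR_BGR2HSV)
m=((hsv[...,1]<45)&(hsv[...,2]>100)).astype(np.uint8)
n,l,st,ce=cv2.connectedComponentsWithStats(m); k=1+np.argmax(st[1:,4]); m=(l==k).astype(np.uint8)
print(st[k])
ys,xs=np.nonzero(m)
P=np.array([onz(M,K,x+x0,y+y0,40)[:2] for x,y in zip(xs,ys)])
# tool-aligned coords
for r in range(ys.min(),ys.max()+1,4):
    q=xs[ys==r]; print(r+y0,q.min()+x0,q.max()+x0,end=' | ')
np.save("pics/m.npy",m)
v=np.hstack([cv2.resize(c,None,fx=4,fy=4,interpolation=cv2.INTER_CUBIC),cv2.resize(cv2.cvtColor(m*200,cv2.COLOR_GRAY2BGR),None,fx=4,fy=4,interpolation=0)])
cv2.imwrite("pics/c1.png",v)
E
```

```text
[  21   11   46   78 2165]
131 247 251 | 135 246 283 | 139 246 286 | 143 245 285 | 147 245 285 | 151 244 285 | 155 244 284 | 159 244 283 | 163 243 283 | 167 243 283 | 171 242 282 | 175 242 281 | 179 242 280 | 183 241 280 | 187 249 279 | 191 249 270 | 195 249 270 | 199 248 269 | 203 248 268 | 207 249 268 |
```

View pics/c1.png

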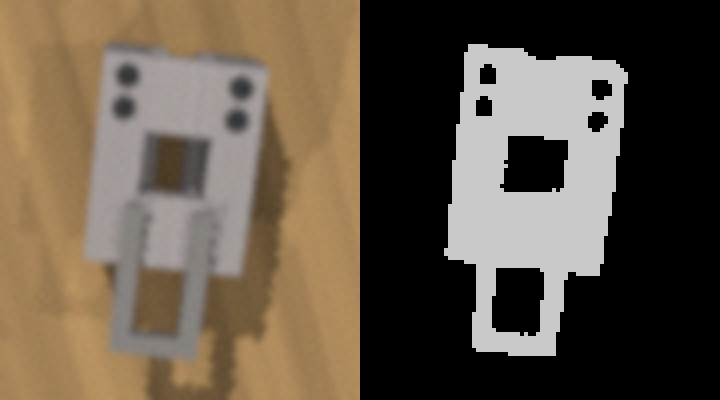

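The crop shows clear top corners at (246,132), (286,136), (280,189) and (241,185) in native pixels. The body is about square to the image, leaning slightly.

```bash
python3 - <<'E'
from h import *
np.set_printoptions(precision=2,suppress=True)
M,K,f=load("pics/w1.npz"); x0,y0=220,120
m=np.load("pics/m.npy")
L=[];R=[]
for r in range(140,182):
    q=np.nonzero(m[r-y0])[0]+x0
    L.append(onz(M,K,q.min()-.5,r,40)[:2]);R.append(onz(M,K,q.max()+.5,r,40)[:2])
def fit(P): 
    vx,vy,a,b=cv2.fitLine(np.array(P,np.float32),cv2.DIST_HUBER,0,.01,.01).ravel(); d=np.array([vx,vy]); d*=np.sign(d[1]); return d,np.array([a,b])
dl,pl=fit(L);dr,pr=fit(R)
d=dl+dr;d/=np.linalg.norm(d); ex=np.array([d[1],-d[0]])
print("ydirs",dl,dr,"width",(pr-pl)@ex,"center x coord",(pl+pr)@ex/2)
g=lambda u,v,z:onz(M,K,u,v,z)[:2]
q=lambda u,v:(u/4+x0-.4,v/4+y0-.4)
for n,u,v,z in[("TL",105,48,40),("TR",266,65,40),("BL",86,260,40),("BR",242,275,40),("tongL",110,353,43.5),("tongR",195,359,43.5),("win top",145,132,40),("win bot",205,197,40)]:
    p=g(*q(u,v),z); print(n,p,p@ex,p@d)
print(d,ex, np.degrees(np.arctan2(ex[1],ex[0])))
M_,K_,F=load("pics/top.npz")
E
```

```text
ydirs [0.38 0.93] [0.37 0.93] width 46.233326 center x coord 315.9983
TL [460.11 355.71] 292.83576046126024 502.46684182891124
TR [502.16 338.8 ] 338.1648393504655 502.5898868143701
BL [437.6  298.74] 293.3746722348265 441.2190843928371
BR [480.28 281.83] 339.28054392682037 441.57673226568323
tongL [436.73 270.48] 303.1803293538399 414.69913635573556
tongR [460.37 261.79] 328.35572430808395 415.5203924286008
win top [464.42 330.03] 306.47809849970884 480.29507593847427
win bot [475.92 307.23] 325.6975060297755 463.47814997428236
[0.38 0.93] [ 0.93 -0.38] -22.059013
```

Call:
step_arm --series '[0,0,0,0,0,0.102,1.86,0.82,0,0,0,0,0,0,4,0,0,0,0,0,4,0,0,0,0,0,4,0,0,0,0,0,4,0,0,0,0,0,4,0,0,0,0,0,0,0,0,0]'

```text
clock: 2.95
position: [469.8, 318.6, 201.8]
tcp_rot: [[0.365, 0.931, -0.003], [0.931, -0.365, -0.001], [-0.002, -0.002, -1.0]]
contact_force: [-0.8, -0.1, -0.4]
width: 0.999
gripper_force: 0.0
```

Call:
step_arm --series '[0,0,0,0,0,0.01,0,0,0,0,0,0,0,0,0,0,0,0,0,0,0,0,0,0,0,0,0,0,0,0,0,0,0,0,0,0]' --gripper 4.0 --squeeze 40

```text
clock: 3.55
position: [470.0, 318.7, 205.0]
tcp_rot: [[0.376, 0.926, 0.0], [0.926, -0.376, 0.0], [0.0, 0.0, -1.0]]
contact_force: [-0.2, -0.9, 0.1]
width: 0.525
gripper_force: 0.0
```

Call:
step_arm --series '[0,0,0,0,0,0,0,0,0,0,0,0,0,0,0,0,0,0,0,0,0,0,0,0,0,0,0,0,0,0]'

```text
clock: 4.05
position: [470.1, 318.7, 204.9]
tcp_rot: [[0.376, 0.926, 0.0], [0.926, -0.376, 0.0], [0.0, 0.0, -1.0]]
contact_force: [-0.2, -1.1, 2.6]
width: 0.488
gripper_force: 40.0
```

Call:
step_arm --series '[0,0,-4.5,0,0,0,0,0,-4.5,0,0,0,0,0,-4.5,0,0,0,0,0,-4.5,0,0,0,0,0,-4.5,0,0,-0.12,0,0,0,0,0,-0.12,0,0,0,0,0,-0.12,0,0,0,0,0,-0.12,0,0,0,0,0,-0.124,-4.9,0.27,0,0,0,0,-4.9,0.27,0,0,0,0,-4.9,0.27,0,0,0,0,-4.9,0.27,0,0,0,0,-4.9,0.27,0,0,0,0,-4.9,0.27,0,0,0,0,-4.9,0.27,0,0,0,0,-4.9,0.27,0,0,0,0,-4.9,0.27,0,0,0,0,-4.9,0.27,0,0,0,0]'

```text
clock: 5.95
position: [602.3, -155.8, 428.2]
tcp_rot: [[-0.216, 0.976, -0.002], [0.976, 0.216, 0.001], [0.002, -0.002, -1.0]]
contact_force: [1.8, 0.1, -3.1]
width: 0.487
gripper_force: 40.0
```

Call:
step_arm --series '[0,0,0,0,0,0,0,0,0,0,0,0]'

```text
clock: 6.15
position: [602.3, -155.1, 427.7]
tcp_rot: [[-0.214, 0.977, -0.003], [0.977, 0.214, 0.002], [0.003, -0.003, -1.0]]
contact_force: [0.4, 0.6, -2.9]
width: 0.484
gripper_force: 40.0
```

```bash
python3 - <<'E'
from h import *
np.set_printoptions(precision=3,suppress=True)
d=snap("wrist","pics/w2.png")
cv2.imwrite("pics/w2b.png",cv2.resize(d["frame"],(800,600),interpolation=cv2.INTER_CUBIC))
E
```

```text
(no output)
```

View pics/w2b.png

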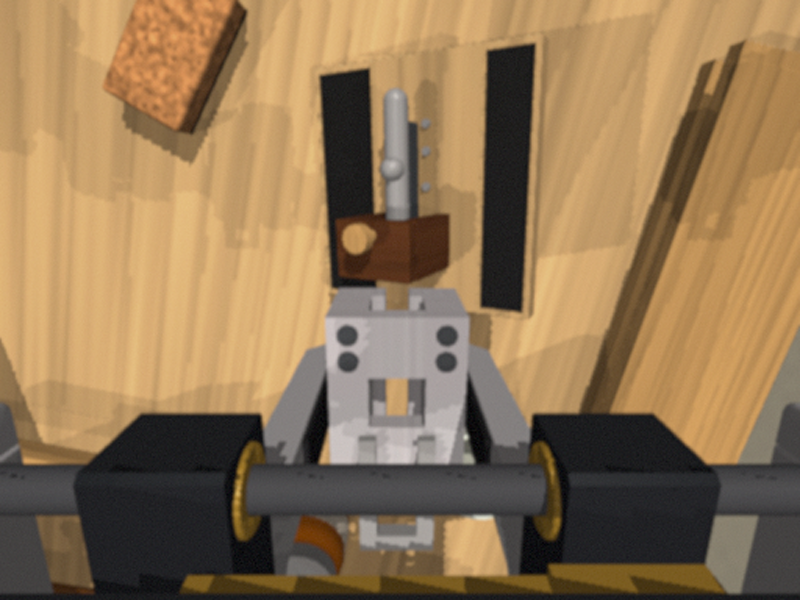

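The wrist view shows the rail tip at (396,90), the ball at (392,168), the peg head at (356,238) and the end block, with the held carriage at the bottom. Now I'll measure the rail axis.

```bash
python3 - <<'E'
from h import *
np.set_printoptions(precision=2,suppress=True)
M,K,f=load("pics/w2.npz")
hsv=cv2.cvtColor(f,cv2.COLOR_BGR2HSV)
m=((hsv[...,1]<60)&(hsv[...,2]>85)).astype(np.uint8)
m[:, :235]=0; m[:,275:]=0; m[150:]=0
n,l,st,ce=cv2.connectedComponentsWithStats(m); k=l[80,253]; print(st[k])
ys,xs=np.nonzero(l==k); pts=[]
for r in range(ys.min(),ys.max()+1):
    q=xs[ys==r]
    if r%6==0: print(r,q.min(),q.max(),end='|')
    if ys.min()+8<r<100 or 118<r<130: pts.append(onz(M,K,(q.min()+q.max())/2,r,80.5)[:2])
vx,vy,a,b=cv2.fitLine(np.array(pts,np.float32),cv2.DIST_HUBER,0,.01,.01).ravel()
d=np.array([vx,vy])*np.sign(vy); print("\nrail dir",d,"yaw",np.degrees(np.arctan2(-d[0],d[1])))
w=[(onz(M,K,xs[ys==r].max()+.5,r,80.5)-onz(M,K,xs[ys==r].min()-.5,r,80.5))[:2]@[d[1],-d[0]] for r in (75,80,85,90,95)];print("widths",w)
ex=np.array([d[1],-d[0]]); print("axis ex coord",np.array([a,b])@ex)
tip=onz(M,K,253,ys.min()-.5,80.5)[:2]; print("tip d coord",tip@d, "tip", tip@d*d+(np.array([a,b])@ex)*ex)
# top/side cross check of the tip
z=np.array([*(tip@d*d+(np.array([a,b])@ex)*ex),80.5])
for n in("top","side"):
    A,B,_=load(f"pics/{n}.npz"); print(n,np.array(proj(A,B,z))/.64)
# held carriage rear top corner predicted
s=bot.get_state();R=np.array(s["tcp_rot"]);p=np.array(s["position"]);print(p,R)
for q in([30,-23,165],[30,23,165],[30,-23,205],[30,23,205]): print(np.array(proj(M,K,p+R@q))/.64)
# strip edges -> yaw check
dm=(hsv[...,2]<45).astype(np.uint8); dm[:20]=0;dm[200:]=0;dm[:,:305]=0;dm[:,345:]=0
c=max(cv2.findContours(dm,0,1)[0],key=cv2.contourArea);print(cv2.minAreaRect(c))
E
```

```text
[ 244   57   18   84 1278]
60 247 259|66 246 260|72 246 260|78 246 261|84 246 260|90 246 261|96 246 261|102 246 261|108 244 261|114 246 261|120 247 261|126 247 261|132 247 261|138 248 261|
rail dir [-0.23  0.97] yaw 13.502981
widths [np.float64(15.230436642439761), np.float64(15.290640854264572), np.float64(15.351322915972077), np.float64(16.43980479931888), np.float64(16.50556865360356)]
axis ex coord 549.42316
tip d coord -164.11349832824075 tip [572.56 -31.29]
top [422.67 294.84]
side [400.37 314.48]
[ 602.11 -153.91  428.14] [[-0.22  0.98 -0.  ]
 [ 0.98  0.22  0.  ]
 [ 0.   -0.   -1.  ]]
[326.59 312.55]
[469.76 312.49]
[340.76 284.07]
[455.09 284.  ]
((323.38775634765625, 112.58207702636719), (27.669511795043945, 168.44955444335938), 2.4895529747009277)
```

```bash
cat > rail.py <<'E'
from h import *
np.set_printoptions(precision=2,suppress=True)
def meas(M,f,K,row0=66,rows=((66,100),(116,130)),colrange=(235,275),rmax=150,seed=(80,253)):
    g=cv2.cvtColor(f,cv2.COLOR_BGR2HSV)
    m=((g[...,1]<60)&(g[...,2]>85)).astype(np.uint8)
    m[:,:colrange[0]]=0;m[:,colrange[1]:]=0;m[rmax:]=0
    n,l,st,_=cv2.connectedComponentsWithStats(m);k=l[seed];ys,xs=np.nonzero(l==k);pts=[]
    for a,b in rows:
        for r in range(a,b):
            q=xs[ys==r]; pts.append(onz(M,K,(q.min()+q.max())/2,r,80.5)[:2])
    vx,vy,a,b=cv2.fitLine(np.array(pts,np.float32),cv2.DIST_HUBER,0,.01,.01).ravel()
    d=np.array([vx,vy])*np.sign(vy);ex=np.array([d[1],-d[0]])
    t=onz(M,K,xs[ys==ys.min()].mean(),ys.min()-.5,80.5)[:2]
    tip=(t@d)*d+(np.array([a,b])@ex)*ex
    return np.degrees(np.arctan2(-d[0],d[1])),tip
E
python3 - <<'E'
from rail import *
for i in range(3):
    d=snap("wrist",f"pics/w3_{i}.png"); M,K,f=load(f"pics/w3_{i}.npz"); print(M[:3,3],*meas(M,f,K))
h=cv2.cvtColor(f,cv2.COLOR_BGR2HSV); dm=(h[...,2]<45).astype(np.uint8)
# strips: right edges of dark strips vs rows
for lo,hi in((200,240),(305,345)):
    for side in(0,1):
        P=[]
        for r in range(50,130):
            q=np.nonzero(dm[r,lo:hi])[0]
            if len(q)>8: P.append((q[[0,-1][side]]+lo,r))
        v=cv2.fitLine(np.array(P,np.float32),cv2.DIST_HUBER,0,.01,.01).ravel(); print(lo,side,v)
s=bot.get_state();print(s["clock"],s["position"],s["tcp_rot"],s["contact_force"])
E
```

```text
[585.48 -80.62 410.57] 13.699738 [572.39 -30.99]
[585.31 -79.9  411.  ] 13.680211 [572.58 -31.26]
[585.26 -79.47 411.36] 12.685892 [572.99 -30.88]
200 0 [  0.05   1.   207.7   84.5 ]
200 1 [  0.02   1.   235.2   76.5 ]
305 0 [  0.03  -1.   310.8   93.7 ]
305 1 [  0.05  -1.   336.5   92.1 ]
6.35 [ 602.01 -152.48  429.4 ] [[-0.22  0.98 -0.  ]
 [ 0.98  0.22  0.  ]
 [ 0.   -0.   -1.  ]] [-0.35  0.09 -3.16]
```

```bash
python3 - <<'E'
from rail import *
for i in(0,1,2):
    M,K,f=load(f"pics/w3_{i}.npz")
    h=cv2.cvtColor(f,cv2.COLOR_BGR2HSV); dm=(h[...,2]<45).astype(np.uint8);dm[:44]=0
    o=[]
    for lo,hi,z in((200,240,25),(305,345,85)):
      for side in(0,1):
        P=[]
        for r in range(52,125 if lo<300 else 185):
            q=np.nonzero(dm[r,lo:hi])[0]
            if len(q)>8: P.append(onz(M,K,q[[0,-1][side]]+lo+[-.5,.5][side],r,z)[:2])
        vx,vy,a,b=cv2.fitLine(np.array(P,np.float32),cv2.DIST_HUBER,0,.01,.01).ravel(); o.append(np.degrees(np.arctan(-vx/vy)))
    print(np.array(o))
A,B,f=load("pics/top.npz")
h=cv2.cvtColor(f,cv2.COLOR_BGR2HSV); dm=(h[...,2]<60).astype(np.uint8)
for (x0,y0,x1,y1) in((254,145,320,172),(260,184,325,214)):
    w=np.zeros_like(dm);w[y0:y1,x0:x1]=dm[y0:y1,x0:x1]
    c=max(cv2.findContours(w,0,1)[0],key=cv2.contourArea);r=cv2.minAreaRect(c);bx=cv2.boxPoints(r)
    e=max([(bx[1]-bx[0]),(bx[2]-bx[1])],key=np.linalg.norm);print(r,np.degrees(np.arctan2(e[1],e[0])))
E
```

```text
[13.61 13.67 13.59 13.39]
[13.56 13.34 13.63 13.39]
[13.72 12.92 13.45 13.44]
((286.2640380859375, 158.47750854492188), (8.544661521911621, 57.86384963989258), 77.00537872314453) -12.994611
((293.5163879394531, 198.18032836914062), (12.419576644897461, 55.31193161010742), 76.67547607421875) -13.324522
```

Call:
step_arm --series '[3.7,-2.1,0,0,0,0,3.7,-2.1,0,0,0,0,3.7,-2.1,0,0,0,0,3.7,-2.1,0,0,0,0,3.7,-2.1,0,0,0,0,3.7,-2.1,0,0,0,-0.017,0,0,0,-0.131,0,0,0,0,0,-0.131,0,0,0,0,0,-0.131,0,0,0,0,0,-0.131,0,0,0,0,0,0,0,0,0,0,0,0,0,0,0,0,0,0,0,0]'

```text
clock: 7.65
position: [431.3, 36.0, 429.8]
tcp_rot: [[-0.234, 0.843, 0.485], [0.972, 0.203, 0.117], [-0.0, 0.498, -0.867]]
contact_force: [0.4, 0.7, -3.5]
width: 0.486
gripper_force: 40.0
```

```bash
cat > plan.py <<'E'
from h import *
from scipy.spatial.transform import Rotation as Ro
np.set_printoptions(precision=4,suppress=True)
yaw=np.radians(13.5); c,s_=np.cos(yaw),np.sin(yaw)
DY=np.array([-s_,c,0]);EX=np.array([c,s_,0])
DX=np.cos(np.pi/6)*EX+np.array([0,0,.5]);DZ=np.cross(DX,DY)
TIP=np.array([572.6,-31.1,80.5]);O=TIP-50*DY-26*DZ; D=np.column_stack([DX,DY,DZ])
RT=np.column_stack([DY,DX,-DZ])
def goal(deck_pt,L=205):  # tool offset L: point at tool (0,0,L) to deck_pt
    return O+D@np.array(deck_pt)+L*DZ
def delta(p,R=RT):
    s=bot.get_state();Rc=np.array(s["tcp_rot"]);
    rv=Ro.from_matrix(Rc.T@R).as_rotvec()
    print("t",s["clock"],"turn(tool)",rv,"shift cm in tool now",Rc.T@(p-s["position"])/10,"after turn",R.T@(p-s["position"])/10)
    print("force",s["contact_force"],"deck pos of grip pt",D.T@(np.array(s["position"])+205*Rc[:,2]-O))
E
python3 -c "
from plan import *
print(O,D)
delta(goal([0,150,44]))"
```

```text
[596.9131 -76.6837  57.9833] [[ 0.8421 -0.2334 -0.4862]
 [ 0.2022  0.9724 -0.1167]
 [ 0.5     0.      0.866 ]]
t 7.65 turn(tool) [-0.0018 -0.0003  0.0007] shift cm in tool now [ 0.1773 -6.8987 14.0501] after turn [ 0.1775 -6.9236 14.0378]
force [ 0.4277  0.666  -3.4893] deck pos of grip pt [ 68.8749 148.2946 184.3788]
```

Call:
step_arm --series '[0,-1.73,4,0,0,0,0,-1.73,4,0,0,0,0,-1.73,4,0,0,0,0,-1.73,4,0,0,0,-1,0,2,0,0,0,-1,0,0,0,0,0,-1,0,0,0,0,0,0,0,0,0,0,0,0,0,0,0,0,0,0,0,0,0,0,0]'

```text
clock: 8.65
position: [467.8, 14.0, 239.2]
tcp_rot: [[-0.234, 0.842, 0.486], [0.972, 0.202, 0.117], [0.001, 0.5, -0.866]]
contact_force: [0.3, -0.2, -3.3]
width: 0.488
gripper_force: 40.0
```

```bash
python3 - <<'E'
from plan import *
delta(goal([0,118,4]))
d=snap("side","pics/s2.png");d2=snap("top","pics/t2.png");d3=snap("wrist","pics/w4.png")
x,y=[int(q) for q in proj(d["M"],[d["fx"],d["fy"],d["cx"],d["cy"]],TIP)];print(x,y)
a=d["frame"][y-50:y+50,x-50:x+50]
x,y=[int(q) for q in proj(d2["M"],[d2["fx"],d2["fy"],d2["cx"],d2["cy"]],TIP)];print(x,y)
b=d2["frame"][y-50:y+50,x-50:x+50]
cv2.imwrite("pics/st.png",cv2.resize(np.hstack([a,b]),(800,400),interpolation=cv2.INTER_CUBIC))
E
```

```text
t 8.65 turn(tool) [ 0.0002 -0.0007  0.0001] shift cm in tool now [-0.0289 -0.0192  0.0182] after turn [-0.0289 -0.0192  0.0183]
force [ 0.285  -0.2323 -3.307 ] deck pos of grip pt [  0.2352 118.43     4.1827]
256 201
270 188
```

View pics/st.png

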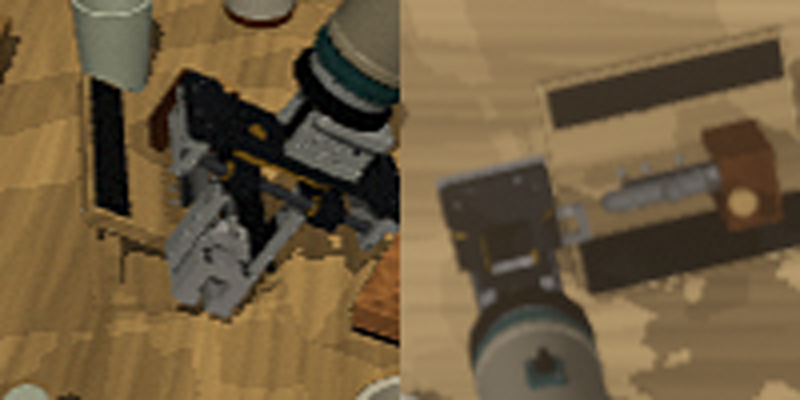

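The crop shows the tongue level with, and just short of, the rail tip. I'll check the predicted tongue end against the top view.

```bash
python3 - <<'E'
from plan import *
M,K,f=load("pics/t2.npz")
x,y=270,188
q=lambda P:np.round((np.array(proj(M,K,O+D@np.array(P)))-[x-50,y-50]+.5)*4+[400,0],1)
print("tongue end L,R",q([-13,62.4,47.7]),q([13,62.4,47.7]),"win far",q([-7,68.4,47.7]),q([7,68.4,47.7]))
print("rail tip",q([0,50,26]),"rail edges y=20",q([-8,20,26]),q([8,20,26]),"block top corners",[q([i,j,60]) for i in(-27,27) for j in(-30.5,-68.5)])
print("deck left edge corners",q([-85,75,0]),q([85,75,0]))
E
python3 -c "
import cv2;f=cv2.imread('pics/t2.png')[160:225,250:320];cv2.imwrite('pics/t2c.png',cv2.resize(f,(770,600*65*770//70//600),interpolation=cv2.INTER_CUBIC)[:600])"
```

```text
tongue end L,R [594.3 238.2] [587.1 204.2] win far [584.1 232.5] [580.2 214.2]
rail tip [603.8 204.7] rail edges y=20 [647.9 205.1] [643.9 184.4] block top corners [array([733.4, 232.4]), array([787.4, 219.5]), array([721.1, 160.6]), array([776.3, 147.6])]
deck left edge corners [586.8 303.1] [539.6  87.4]
```

View pics/t2c.png

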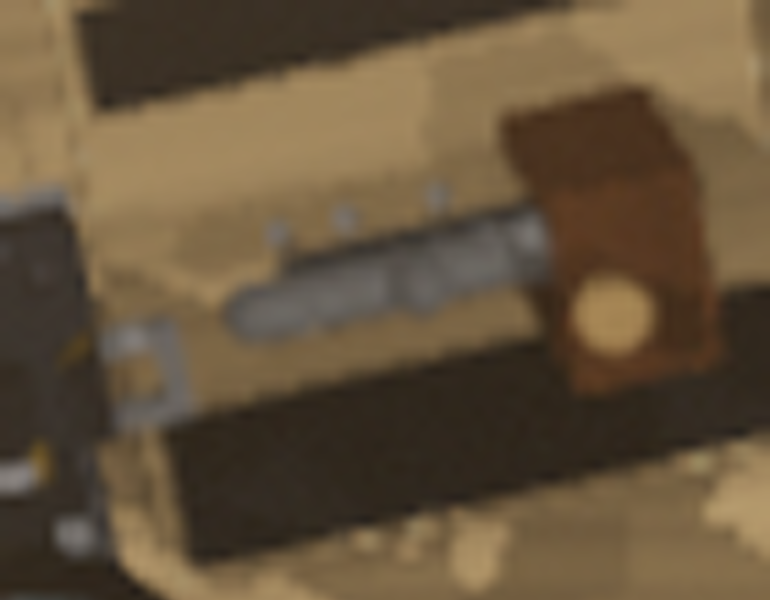

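The predicted block corners, rail tip and tongue end all agree with the top crop to within about 1 mm. I'll start inserting gently.

Call:
step_arm --series '[-0.7,-0.02,0,0,0,0,-0.7,0,0,0,0,0,-0.7,0,0,0,0,0,-0.7,0,0,0,0,0,-0.4,0,0,0,0,0,-0.4,0,0,0,0,0,-0.4,0,0,0,0,0,0,0,0,0,0,0]'

```text
clock: 9.6
position: [477.0, -26.0, 239.1]
tcp_rot: [[-0.232, 0.842, 0.487], [0.973, 0.201, 0.116], [-0.0, 0.501, -0.866]]
contact_force: [0.5, 0.0, -2.8]
width: 0.489
gripper_force: 40.0
```

```bash
python3 - <<'E'
from plan import *
delta(goal([0,78,4]))
print("force deck",D.T@bot.get_state()["contact_force"])
E
```

```text
t 9.6 turn(tool) [ 0.0007  0.0009 -0.0011] shift cm in tool now [0.0713 0.0154 0.0249] after turn [0.0713 0.0155 0.025 ]
force [ 0.4882  0.0033 -2.7639] deck pos of grip pt [-0.0122 77.1122  4.25  ]
force deck [-0.9702 -0.1108 -2.6314]
```

Call:
step_arm --series '[-0.3,0,0,0,0,0,-0.3,0,0,0,0,0,-0.3,0,0,0,0,0,-0.3,0,0,0,0,0,-0.3,0,0,0,0,0,0,0,0,0,0,0]'

```text
clock: 10.2
position: [480.5, -40.5, 239.2]
tcp_rot: [[-0.232, 0.842, 0.487], [0.973, 0.201, 0.116], [-0.0, 0.501, -0.866]]
contact_force: [0.1, -0.9, -3.5]
width: 0.483
gripper_force: 40.0
```

```bash
python3 - <<'E'
from plan import *
delta(goal([0,78,4]))
s=bot.get_state();print("force deck",D.T@s["contact_force"],s["ft_torque"])
E
```

```text
t 10.2 turn(tool) [ 0.0008  0.0008 -0.0009] shift cm in tool now [1.5629 0.0099 0.0249] after turn [1.5629 0.0114 0.0261]
force [ 0.135  -0.875  -3.4965] deck pos of grip pt [ 0.0412 62.2035  4.2615]
force deck [-1.8115 -0.8824 -2.9915] [-0.1629  0.615   0.0566]
```

Call:
step_arm --series '[-0.4,0,0,0,0,0,-0.4,0,0,0,0,0,-0.4,0,0,0,0,0,-0.4,0,0,0,0,0,-0.4,0,0,0,0,0,0,0,0,0,0,0]'

```text
clock: 10.8
position: [485.3, -60.2, 239.2]
tcp_rot: [[-0.232, 0.842, 0.487], [0.973, 0.201, 0.116], [-0.0, 0.501, -0.866]]
contact_force: [-0.3, 1.5, -3.3]
width: 0.489
gripper_force: 40.0
```

Call:
step_arm --series '[-0.4,0,0,0,0,0,-0.4,0,0,0,0,0,-0.4,0,0,0,0,0,-0.4,0,0,0,0,0,-0.4,0,0,0,0,0,0,0,0,0,0,0]'

```text
clock: 11.4
position: [490.2, -80.1, 239.6]
tcp_rot: [[-0.231, 0.841, 0.489], [0.973, 0.201, 0.114], [-0.003, 0.502, -0.865]]
contact_force: [-1.7, -1.8, 2.3]
width: 0.486
gripper_force: 40.0
```

```bash
python3 - <<'E'
from plan import *
delta(goal([0,0,4]))
s=bot.get_state();print("force deck",D.T@s["contact_force"],s["ft_torque"])
E
```

```text
t 11.4 turn(tool) [ 0.0019  0.0034 -0.0006] shift cm in tool now [-2.1634 -0.0207  0.0651] after turn [-2.1636 -0.022   0.0578]
force [-1.6875 -1.8145  2.3015] deck pos of grip pt [ 0.6113 20.9398  4.5795]
force deck [-0.6371 -1.3704  3.0254] [-0.4429  0.5144 -0.1544]
```

Call:
step_arm --series '[-0.4,0,0,0,0,0,-0.4,0,0,0,0,0,-0.4,0,0,0,0,0,-0.4,0,0,0,0,0,-0.3,0,0,0,0,0,0,0,0,0,0,0]'

```text
clock: 12.0
position: [494.5, -98.3, 238.9]
tcp_rot: [[-0.232, 0.842, 0.487], [0.973, 0.201, 0.115], [-0.001, 0.501, -0.866]]
contact_force: [0.4, -1.2, -3.1]
width: 0.487
gripper_force: 40.0
```

Call:
step_arm --series '[-0.1,0,0,0,0,0,-0.1,0,0,0,0,0,0,0,0,0,0,0]'

```text
clock: 12.3
position: [494.4, -99.2, 238.9]
tcp_rot: [[-0.233, 0.842, 0.486], [0.972, 0.202, 0.117], [0.001, 0.5, -0.866]]
contact_force: [0.2, -0.1, -2.8]
width: 0.483
gripper_force: 40.0
```

```bash
python3 - <<'E'
from plan import *
delta(goal([0,0,4]))
s=bot.get_state();print("force deck",D.T@s["contact_force"],s["ft_torque"])
E
```

```text
t 12.3 turn(tool) [ 0.     -0.0004 -0.0006] shift cm in tool now [-0.2003  0.0471  0.0171] after turn [-0.2003  0.0469  0.0172]
force [ 0.1726 -0.1141 -2.7613] deck pos of grip pt [-0.4625  2.0838  4.1722]
force deck [-1.2584 -0.1512 -2.4619] [-0.2186  0.5159  0.    ]
```

Call:
step_arm --series '[-0.1,0,0,0,0,0,-0.1,0,0,0,0,0,0,0,0,0,0,0]'

```text
clock: 12.6
position: [495.0, -101.4, 239.1]
tcp_rot: [[-0.233, 0.842, 0.487], [0.973, 0.202, 0.117], [0.0, 0.5, -0.866]]
contact_force: [0.2, 0.1, -3.1]
width: 0.49
gripper_force: 40.0
```

Call:
step_arm --series '[-0.1,0,0,0,0,0,0,0,0,0,0,0]'

```text
clock: 12.8
position: [495.0, -102.0, 239.0]
tcp_rot: [[-0.233, 0.842, 0.486], [0.972, 0.202, 0.118], [0.001, 0.5, -0.866]]
contact_force: [0.1, 1.8, -2.0]
width: 0.487
gripper_force: 40.0
```

```bash
python3 - <<'E'
from plan import *
delta(goal([0,0,4]))
s=bot.get_state();print("force deck",D.T@s["contact_force"],s["ft_torque"])
E
```

```text
t 12.8 turn(tool) [ 0.0002 -0.0008 -0.0005] shift cm in tool now [0.0878 0.0383 0.0286] after turn [0.0878 0.0383 0.0286]
force [ 0.0759  1.8293 -2.0498] deck pos of grip pt [-0.3359 -0.7157  4.2856]
force deck [-0.5912  1.7611 -2.0256] [0.0684 0.5782 0.1178]
```

Call:
step_arm --series '[-0.1,0,0,0,0,0,0,0,0,0,0,0]'

```text
clock: 13.0
position: [495.1, -102.4, 239.0]
tcp_rot: [[-0.234, 0.842, 0.486], [0.972, 0.202, 0.119], [0.003, 0.5, -0.866]]
contact_force: [-0.7, 5.1, -1.2]
width: 0.485
gripper_force: 40.0
```

Call:
step_arm --series '[-0.07,0,0,0,0,0,0,0,0,0,0,0]'

```text
clock: 13.2
position: [495.1, -102.6, 239.1]
tcp_rot: [[-0.235, 0.842, 0.485], [0.972, 0.202, 0.121], [0.004, 0.5, -0.866]]
contact_force: [-0.2, 6.6, 0.1]
width: 0.492
gripper_force: 40.0
```

```bash
python3 - <<'E'
from plan import *
delta(goal([0,0,4]))
s=bot.get_state();print("force deck",D.T@s["contact_force"],s["ft_torque"])
d=snap("wrist","pics/w5.png")
cv2.imwrite("pics/w5b.png",cv2.resize(d["frame"],(800,600),interpolation=cv2.INTER_CUBIC))
E
```

```text
t 13.2 turn(tool) [ 0.     -0.0039 -0.0006] shift cm in tool now [0.1484 0.0403 0.0355] after turn [0.1486 0.0404 0.0349]
force [-0.2051  6.5915  0.1333] deck pos of grip pt [-0.3988 -0.6859  4.3507]
force deck [ 1.2265  6.4572 -0.5543] [0.7771 0.3137 0.5935]
```

View pics/w5b.png

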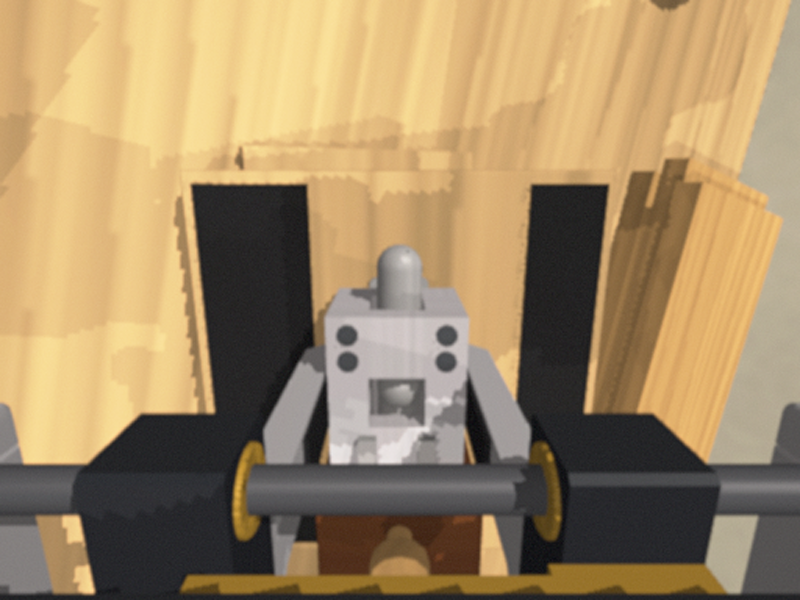

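The wrist view shows the carriage seated on the rail, with the ball up in its window at (398,393) and the stop bearing about 6 N. I'll relax, release and retract.

Call:
step_arm --series '[0.14,0,0,0,0,0,0,0,0,0,0,0,0,0,0,0,0,0,0,0,0,0,0,0,0,0,0,0,0,0,0,0,0,0,0,0,0,0,0,0,0,0,0,0,0,0,0,0]' --gripper 9.4

```text
clock: 14.05
position: [495.2, -102.6, 239.1]
tcp_rot: [[-0.233, 0.842, 0.487], [0.973, 0.202, 0.117], [0.0, 0.5, -0.866]]
contact_force: [-0.2, -0.0, -0.3]
width: 1.0
gripper_force: 0.0
```

Call:
step_arm --series '[0,0,-1,0,0,0,0,0,-2,0,0,0,0,0,-4,0,0,0,0,0,-4,0,0,0,0,0,-4,0,0,0,0,0,-4,0,0,0,0,0,0,0.131,0,0,0,0,0,0.131,0,0,0,0,0,0.131,0,0,0,0,0,0.131,0,0,0,0,0,0,0,0]'

```text
clock: 15.15
position: [403.5, -124.6, 404.0]
tcp_rot: [[-0.234, 0.972, -0.001], [0.972, 0.234, -0.001], [-0.001, -0.001, -1.0]]
contact_force: [0.1, 0.1, -0.8]
width: 1.0
gripper_force: 0.0
```

Call:
step_arm --series '[-4,-0.67,0,0,0,0,-4,-0.67,0,0,0,0,-4,-0.67,0,0,0,0,-4,-0.67,0,0,0,0,-4,-0.67,0,0,0,0,-4,-0.67,0,0,0,0,0,0,0,0,0,0.146,0,0,0,0,0,0.146,0,0,0,0,0,0.146,0,0,0,0,0,0.146,0,0,0,0,0,0.146,0,0,0,0,0,0.146,0,0,0,0,0,0.146,0,0,0,0,0,0.146,0,0,0,0,0,0.146,0,0,0,0,0,0.146,0,0,0,0,0,0.146,0,0,0,0,0,0.146,0,0,0,0,0,0,0,0,0,0,0,0]'

```text
clock: 17.15
position: [419.0, -367.4, 403.8]
tcp_rot: [[0.998, 0.056, 0.002], [0.056, -0.998, -0.0], [0.002, 0.0, -1.0]]
contact_force: [0.2, -0.3, 0.1]
width: 1.0
gripper_force: 0.0
```

```bash
python3 - <<'E'
from h import *
np.set_printoptions(precision=2,suppress=True)
d=snap("wrist","pics/w6.png"); s=bot.get_state();print(s["clock"],s["position"],s["tcp_rot"])
M,K,f=load("pics/w6.npz")
cv2.imwrite("pics/w6b.png",cv2.resize(f,(800,600),interpolation=cv2.INTER_CUBIC))
h=cv2.cvtColor(f,cv2.COLOR_BGR2HSV)
m=((h[...,1]>130)&(h[...,0]<16)).astype(np.uint8); m[230:]=0
for c in sorted(cv2.findContours(m,0,1)[0],key=cv2.contourArea)[-3:]: print(cv2.contourArea(c),cv2.boundingRect(c))
E
```

```text
17.2 [ 419.15 -367.43  403.78] [[ 1.    0.06  0.  ]
 [ 0.06 -1.   -0.  ]
 [ 0.    0.   -1.  ]]
1339.5 (0, 149, 31, 61)
2904.5 (243, 119, 51, 69)
16477.0 (403, 25, 109, 205)
```

View pics/w6b.png

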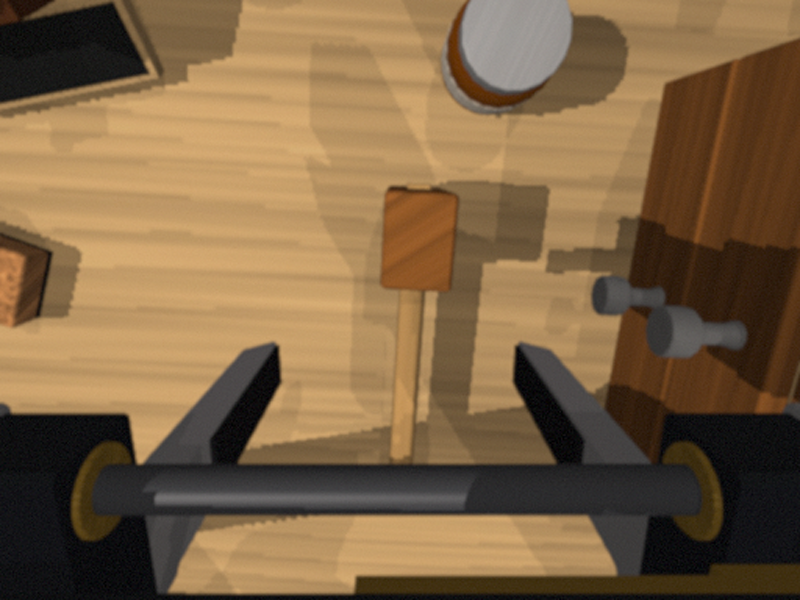

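The wrist view shows the mallet head's top corners at (388,190), (458,195), (451,291) and (381,287), with the handle below them.

```bash
python3 - <<'E'
from h import *
np.set_printoptions(precision=2,suppress=True)
M,K,f=load("pics/w6.npz")
h=cv2.cvtColor(f,cv2.COLOR_BGR2HSV)
m=((h[...,1]>130)&(h[...,0]<16)).astype(np.uint8); m[230:]=0
c=[c for c in cv2.findContours(m,0,1)[0] if cv2.boundingRect(c)[0]==243][0]
b=cv2.boxPoints(cv2.minAreaRect(c)); print(b/.64)
q=lambda u,v,z:onz(M,K,u*.64-.2,v*.64-.2,z)[:2]
P=np.array([q(388,190,100),q(458,195,100),q(451,291,100),q(381,287,100)])
print(P, "sizes",[np.linalg.norm(P[i]-P[(i+1)%4]) for i in range(4)],"c",P.mean(0))
d=P[0]-P[3]+P[1]-P[2];print("yaw x",np.degrees(np.arctan2(d[1],d[0])))
H1=q(412,291,63);H2=q(400,460,63);e=H1-H2;print("handle",H1,H2,np.degrees(np.arctan2(e[1],e[0])))
c=P.mean(0);s=bot.get_state();R=np.array(s["tcp_rot"]);a=np.degrees(np.arctan2(R[1,0],R[0,0]));print("tool x yaw",a)
E
```

```text
[[377.21 287.77]
 [384.63 183.95]
 [459.03 189.26]
 [451.61 293.08]]
[[ 482.91 -358.84]
 [ 482.39 -400.03]
 [ 424.27 -400.94]
 [ 424.34 -357.58]] sizes [np.float64(41.19189608479999), np.float64(58.13452929451904), np.float64(43.353823447022535), np.float64(58.580442220239966)] c [ 453.48 -379.35]
yaw x -0.16938344773148256
handle [ 413.77 -378.62] [ 279.27 -378.15] -0.20034143437779964
tool x yaw 3.203135357669421
```

Call:
step_arm --series '[0,0,0,0,0,0.059,3.44,1.2,0,0,0,0,0,0,4,0,0,0,0,0,4,0,0,0,0,0,4,0,0,0,0,0,3.2,0,0,0,0,0,0,0,0,0,0,0,0,0,0,0]'

```text
clock: 18.0
position: [454.0, -379.9, 251.8]
tcp_rot: [[1.0, -0.004, 0.0], [-0.004, -1.0, 0.0], [0.0, -0.0, -1.0]]
contact_force: [1.2, -0.6, -0.0]
width: 0.996
gripper_force: 0.0
```

Call:
step_arm --series '[0,0,0,0,0,0,0,0,0,0,0,0,0,0,0,0,0,0,0,0,0,0,0,0,0,0,0,0,0,0,0,0,0,0,0,0,0,0,0,0,0,0,0,0,0,0,0,0,0,0,0,0,0,0,0,0,0,0,0,0]' --gripper 3.8 --squeeze 55

```text
clock: 19.0
position: [453.9, -379.5, 251.6]
tcp_rot: [[1.0, -0.005, 0.0], [-0.005, -1.0, 0.0], [0.0, -0.0, -1.0]]
contact_force: [-1.0, 1.6, 2.3]
width: 0.468
gripper_force: 55.0
```

Call:
step_arm --series '[0,0,-2,0,0,0,0,0,-4,0,0,0,0,0,-4,0,0,0,0,0,-4,0,0,0,0,0,-4,0,0,-0.12,0,0,0,0,0,-0.119,0.57,-4.42,0,0,0,0,0.57,-4.42,0,0,0,0,0.57,-4.42,0,0,0,0,0.57,-4.42,0,0,0,0,0.57,-4.42,0,0,0,0,0,0,0,0,0.131,0,0,0,0,0,0.131,0,0,0,0,0,0.131,0,0,0,0,0,0.131,0,0,0,0,0,0,0,0,0,0,0,0,0]'

```text
clock: 20.7
position: [429.5, -158.2, 430.5]
tcp_rot: [[0.845, 0.231, 0.482], [0.2, -0.973, 0.116], [0.496, -0.001, -0.868]]
contact_force: [1.0, 0.2, -3.7]
width: 0.467
gripper_force: 55.0
```

```bash
cat >> plan.py <<'E'
RT2=np.column_stack([DX,-DY,-DZ])
def mal():
    s=bot.get_state();R=np.array(s["tcp_rot"]);f=D.T@s["contact_force"]
    print("mallet face deck",D.T@(np.array(s["position"])+251.6*R[:,2]-O),"force deck",f)
E
python3 - <<'E'
from plan import *
delta(goal([0,-40,90],251.6),RT2); mal()
d=snap("top","pics/t3.png");M=d["M"];K=[d["fx"],d["fy"],d["cx"],d["cy"]]
E
```

```text
t 20.7 turn(tool) [-0.0001  0.0048 -0.0025] shift cm in tool now [-2.8482 -0.0086  7.2064] after turn [-2.8827 -0.0167  7.1926]
force [ 0.9541  0.2329 -3.669 ] deck pos of grip pt [ 27.8445 -40.1353 208.5288]
mallet face deck [ 27.6211 -40.1281 161.9293] force deck [-0.984   0.0037 -3.6685]
```

Call:
step_arm --series '[-1.44,0,2,0,0,0,-1.44,0,2,0,0,0,0,0,2,0,0,0,0,0,1.2,0,0,0,0,0,0,0,0,0,0,0,0,0,0,0]'

```text
clock: 21.35
position: [441.9, -155.6, 355.2]
tcp_rot: [[0.842, 0.233, 0.487], [0.202, -0.973, 0.116], [0.5, 0.0, -0.866]]
contact_force: [1.2, 0.6, -4.1]
width: 0.467
gripper_force: 55.0
```

Call:
step_arm --series '[0,0,0.3,0,0,0,0,0,0.3,0,0,0,0,0,0.3,0,0,0,0,0,0.3,0,0,0,0,0,0,0,0,0,0,0,0,0,0,0]'

```text
clock: 21.95
position: [447.0, -154.1, 344.4]
tcp_rot: [[0.842, 0.232, 0.487], [0.201, -0.973, 0.116], [0.5, -0.0, -0.866]]
contact_force: [-0.5, 0.4, -4.0]
width: 0.466
gripper_force: 55.0
```

```bash
python3 -c "
from plan import *
mal(); print(bot.get_state()['position'])"
```

```text
mallet face deck [  1.4442 -40.4668  78.3313] force deck [-2.3207  0.5376 -3.2816]
[ 447.0477 -154.0918  344.3879]
```

Almost in contact. Next I'll push in small steps and watch the force.

Call:
step_arm --series '[0,0,0.3,0,0,0,0,0,0.2,0,0,0,0,0,0,0,0,0]'

```text
clock: 22.25
position: [449.5, -153.5, 340.3]
tcp_rot: [[0.842, 0.232, 0.487], [0.201, -0.973, 0.116], [0.501, 0.0, -0.866]]
contact_force: [-3.0, 0.0, 1.0]
width: 0.465
gripper_force: 55.0
```

Call:
step_arm --series '[0,0,0.2,0,0,0,0,0,0.2,0,0,0,0,0,0,0,0,0]'

```text
clock: 22.55
position: [451.6, -153.1, 336.6]
tcp_rot: [[0.842, 0.231, 0.487], [0.2, -0.973, 0.116], [0.501, -0.0, -0.866]]
contact_force: [-3.5, -0.6, -0.1]
width: 0.464
gripper_force: 55.0
```

Call:
step_arm --series '[0,0,0.2,0,0,0,0,0,0.1,0,0,0,0,0,0,0,0,0]'

```text
clock: 22.85
position: [452.5, -152.8, 335.2]
tcp_rot: [[0.842, 0.233, 0.487], [0.202, -0.973, 0.115], [0.501, 0.001, -0.866]]
contact_force: [-12.5, -1.9, 13.1]
width: 0.464
gripper_force: 55.0
```

```bash
python3 -c "
from plan import *
mal()"
```

```text
mallet face deck [  1.8323 -40.6548  67.558 ] force deck [-4.3393  1.1012 17.6298]
```

Call:
step_arm --series '[0,0,0.08,0,0,0,0,0,0,0,0,0,0,0,0,0,0,0]'

```text
clock: 23.15
position: [452.5, -152.7, 335.2]
tcp_rot: [[0.841, 0.233, 0.487], [0.203, -0.972, 0.115], [0.501, 0.002, -0.866]]
contact_force: [-17.0, -2.2, 18.0]
width: 0.463
gripper_force: 55.0
```

```bash
python3 -c "
from plan import *
mal()"
```

```text
mallet face deck [  1.8908 -40.6785  67.5028] force deck [-5.7759  1.8541 24.1719]
```

Call:
step_arm --series '[0,0,-1,0,0,0,0,0,-3,0,0,0,0,0,-4,0,0,0,0,0,-4,0,0,0,0,0,0,0,-0.131,0,0,0,0,0,-0.131,0,0,0,0,0,-0.131,0,0,0,0,0,-0.131,0,0,0,0,0,0,0.12,0,0,0,0,0,0.119,1.2,4.25,0,0,0,0,1.2,4.25,0,0,0,0,1.2,4.25,0,0,0,0,1.2,4.25,0,0,0,0,1.2,4.25,0,0,0,0,0,0,0,0,0,0,0,0,0,0,0,0,0,0,0,0,0,0]'

```text
clock: 24.95
position: [453.9, -378.7, 436.4]
tcp_rot: [[1.0, -0.005, -0.0], [-0.005, -1.0, 0.002], [-0.0, -0.002, -1.0]]
contact_force: [0.5, 0.4, -4.6]
width: 0.465
gripper_force: 55.0
```

```bash
python3 -c "
from plan import *
delta(np.array([453.9,-379.5,251.6]),np.diag([1,-1,-1.]))
s=bot.get_state();print(s['position'],s['tcp_rot'])"
```

```text
t 24.95 turn(tool) [-0.0023  0.0003 -0.005 ] shift cm in tool now [ 0.0031  0.121  18.4805] after turn [-0.0021  0.0788 18.4808]
force [ 0.5     0.3654 -4.5531] deck pos of grip pt [ -94.7099 -259.8355  254.9346]
[ 453.9208 -378.7115  436.4077] [[ 1.     -0.005  -0.0002]
 [-0.005  -1.      0.0023]
 [-0.0003 -0.0023 -1.    ]]
```

Call:
step_arm --series '[0,0.08,4,0,0,0,0,0,4,0,0,0,0,0,4,0,0,0,0,0,3.5,0,0,0,0,0,1.5,0,0,0,0,0,0.6,0,0,0,0,0,0.3,0,0,0,0,0,0.2,0,0,0,0,0,0.2,0,0,0,0,0,0,0,0,0,0,0,0,0,0,0]'

```text
clock: 26.05
position: [453.9, -380.3, 254.9]
tcp_rot: [[1.0, -0.005, 0.001], [-0.005, -1.0, -0.001], [0.001, 0.001, -1.0]]
contact_force: [-0.9, -0.6, -5.1]
width: 0.464
gripper_force: 55.0
```

Call:
step_arm --series '[0,0,0.1,0,0,0,0,0,0.1,0,0,0,0,0,0.1,0,0,0,0,0,0,0,0,0,0,0,0,0,0,0]'

```text
clock: 26.55
position: [453.8, -380.2, 251.6]
tcp_rot: [[1.0, -0.005, 0.0], [-0.005, -1.0, -0.0], [0.0, 0.0, -1.0]]
contact_force: [-0.8, -0.3, 0.3]
width: 0.464
gripper_force: 55.0
```

Call:
step_arm --series '[0,0,0,0,0,0,0,0,0,0,0,0,0,0,0,0,0,0,0,0,0,0,0,0,0,0,0,0,0,0,0,0,0,0,0,0,0,0,0,0,0,0,0,0,0,0,0,0,0,0,0,0,0,0]' --gripper 9.4

```text
clock: 27.45
position: [453.8, -380.1, 251.2]
tcp_rot: [[1.0, -0.005, 0.0], [-0.005, -1.0, 0.0], [0.0, -0.0, -1.0]]
contact_force: [0.5, 0.3, -0.7]
width: 1.001
gripper_force: 0.0
```

Call:
step_arm --series '[0,0,-1,0,0,0,0,0,-3,0,0,0,0,0,-4,0,0,0,0,0,-4,0,0,0,0,0,-4,0,0,0,-4,0,0,0,0,0,-4,0,0,0,0,0,-4,0,0,0,0,0,0,0,0,0,0,0,0,0,0,0,0,0,0,0,0,0,0,0]'

```text
clock: 28.55
position: [334.5, -379.7, 411.8]
tcp_rot: [[1.0, -0.005, 0.001], [-0.005, -1.0, -0.001], [0.001, 0.001, -1.0]]
contact_force: [0.6, 0.7, -0.1]
width: 0.996
gripper_force: 0.0
```

```bash
python3 - <<'E'
from h import *
d=snap("side","pics/s9.png");d2=snap("top","pics/t9.png")
a=cv2.resize(d["frame"][140:240,200:340],(560,400),interpolation=2);b=cv2.resize(d2["frame"][130:330,240:440],(400,400),interpolation=2)
cv2.imwrite("pics/fin.png",cv2.resize(np.hstack([a,b]),(800,333)))
E
```

```text
(no output)
```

View pics/fin.png

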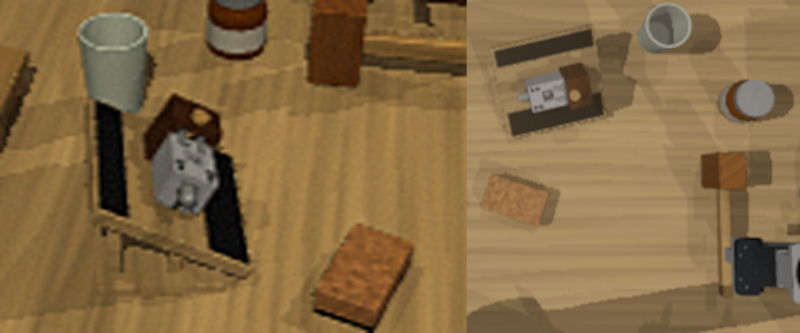

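The pictures show the carriage against the block with the ball in its window, the peg head down on the block, and the mallet standing on the bench clear of the gripper. I'm handing it in.

```bash
python3 -c "
from rig import bot
print(bot.sign_off())"
```

```text
the job is handed in; nothing more can be done
None
```

The job is handed in, though the sign-off returned no verdict: the carriage is home with the ball up in its window, the mallet drove the peg onto the block and stands back on the bench, and I saw nothing else moved.

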